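# Snap the four lid clips of a bedded parts case

### The job

Close the parts case by pressing its four raised lid clips down over the rim until each one snaps flat. Go in opposite-corner order: after the first clip do the one diagonally across from it, then the other two. Press by feel, no harder than it takes (the lugs crack above 22 N), leave the other things on the bench where they are, and take the hand away at the end.

Things in the scene. Friction and masses are not known exactly. Their poses are not given: they have to be found in the camera images.
- tray: Open plywood packing tray, 200 (its x) by 250 (its y) by 40 mm high, fixed to the bench. Origin: centre of its underside, z up. It is turned at most 0.4 rad; its -x side ('near') faces the robot, +y is 'left'. A grey lidded parts case, 150 by 200 mm, lid 158 by 208 mm, walls parallel to the tray's, is bedded in foam in it and cannot be lifted out.
- lid_mid (a point): Middle of the flat lid top while the foam is fresh, 114 mm above the bench; the point is fixed to the tray. The foam has settled by an amount that differs each time and is not measured: case, lid and clips really stand 0 to 16 mm lower (still level). A light touch on the lid's middle tells. The foam also gives elastically, about 1 mm for each 15 N of push.
- pad_near_left (a point): Middle of the upper face of the near left clip's thumb pad as it lies when shut, foam fresh (-81, +70, 122 mm in the tray's frame). The point is fixed to the tray: the true pad is 0 to 16 mm lower. The hinge pin, along the tray's y, is 36 mm inboard of it (towards the lid's middle) and 5 mm lower, 3 mm above the lid.
- clip_near_left (a joint): Near left clip, rad: 0 shut flat, 1.2 fully raised; starts 0.45 to 1.0, held by slight friction. Black flap 24 mm wide, 5 thick, running outward (-x), end 51 mm from the pin, with a 14 mm hook. Free down to 0.15 rad; then the hook rides over the rim and the pad needs 8 to 15 N down, most at about 0.1; past 0.045 it snaps flat and stays. It cracks above 22 N.
- pad_near_right (a point): Middle of the upper face of the near right clip's thumb pad as it lies when shut, foam fresh (-81, -70, 122 mm in the tray's frame). The point is fixed to the tray: the true pad is 0 to 16 mm lower. The hinge pin, along the tray's y, is 36 mm inboard of it (towards the lid's middle) and 5 mm lower, 3 mm above the lid.
- clip_near_right (a joint): Near right clip, rad: 0 shut flat, 1.2 fully raised; starts 0.45 to 1.0, held by slight friction. Black flap 24 mm wide, 5 thick, running outward (-x), end 51 mm from the pin, with a 14 mm hook. Free down to 0.15 rad; then the hook rides over the rim and the pad needs 8 to 15 N down, most at about 0.1; past 0.045 it snaps flat and stays. It cracks above 22 N.
- pad_far_left (a point): Middle of the upper face of the far left clip's thumb pad as it lies when shut, foam fresh (+81, +70, 122 mm in the tray's frame). The point is fixed to the tray: the true pad is 0 to 16 mm lower. The hinge pin, along the tray's y, is 36 mm inboard of it (towards the lid's middle) and 5 mm lower, 3 mm above the lid.
- clip_far_left (a joint): Far left clip, rad: 0 shut flat, 1.2 fully raised; starts 0.45 to 1.0, held by slight friction. Black flap 24 mm wide, 5 thick, running outward (+x), end 51 mm from the pin, with a 14 mm hook. Free down to 0.15 rad; then the hook rides over the rim and the pad needs 8 to 15 N down, most at about 0.1; past 0.045 it snaps flat and stays. It cracks above 22 N.
- pad_far_right (a point): Middle of the upper face of the far right clip's thumb pad as it lies when shut, foam fresh (+81, -70, 122 mm in the tray's frame). The point is fixed to the tray: the true pad is 0 to 16 mm lower. The hinge pin, along the tray's y, is 36 mm inboard of it (towards the lid's middle) and 5 mm lower, 3 mm above the lid.
- clip_far_right (a joint): Far right clip, rad: 0 shut flat, 1.2 fully raised; starts 0.45 to 1.0, held by slight friction. Black flap 24 mm wide, 5 thick, running outward (+x), end 51 mm from the pin, with a 14 mm hook. Free down to 0.15 rad; then the hook rides over the rim and the pad needs 8 to 15 N down, most at about 0.1; past 0.045 it snaps flat and stays. It cracks above 22 N.
- parts_bin: Bystander: open cream card bin, 160 by 75 by 70 mm, origin at the centre of its underside.
- jar: Bystander: screw-top jar, 64 mm across, 90 mm tall, origin at the centre of its underside.
- bearing: Bystander: steel bearing ring, 62 mm across, 16 mm high, origin at the centre of its underside.

How it is judged:
On the way, in this order (a step that is already met when the one before it is completed fails the run):
1. a first clip is snapped shut (((value of joint clip_near_left below 0.04 rad and value of joint each of clip_near_right, clip_far_left, clip_far_right above 0.2 rad) or (value of joint clip_near_right below 0.04 rad and value of joint each of clip_near_left, clip_far_left, clip_far_right above 0.2 rad) or (value of joint clip_far_left below 0.04 rad and value of joint each of clip_near_left, clip_near_right, clip_far_right above 0.2 rad) or (value of joint clip_far_right below 0.04 rad and value of joint each of clip_near_left, clip_near_right, clip_far_left above 0.2 rad))), for 0.2 s.
2. the clip diagonally across from it is snapped shut while the other two still stand up (((value of joint each of clip_near_left, clip_far_right below 0.04 rad and value of joint each of clip_near_right, clip_far_left above 0.2 rad) or (value of joint each of clip_near_right, clip_far_left below 0.04 rad and value of joint each of clip_near_left, clip_far_right above 0.2 rad))), for 0.2 s.
3. a third clip is snapped shut ((value of joint each of clip_near_right, clip_far_left, clip_far_right below 0.04 rad or value of joint each of clip_near_left, clip_far_left, clip_far_right below 0.04 rad or value of joint each of clip_near_left, clip_near_right, clip_far_right below 0.04 rad or value of joint each of clip_near_left, clip_near_right, clip_far_left below 0.04 rad)), for 0.2 s.
At the end, for the whole second after the job is handed in: All four clips are shut, each within 0.04 rad of flat and at rest, and the robot is clear of the case (value of joint each of clip_near_left, clip_near_right, clip_far_left, clip_far_right below 0.04 rad and velocity of joint each of clip_near_left, clip_near_right, clip_far_left, clip_far_right below 0.05 rad/s); the robot touches nothing.
It fails at once if the robot presses on the case or its clips with more than 22 N (contact force between tray and the fingers above 22 N or contact force between tray and the arm above 22 N).
It fails at once if the parts bin, the jar or the bearing is moved by more than 15 mm (distance of any of parts_bin, jar, bearing from where it was at the start of the episode above 0.015 m).
It also fails if it takes over 67 s, if anything falls off the work surface, if the arm or the gripper's body presses on something with over 40 N, if the wrist force passes 120 N, or if a joint passes its speed limit or range.

### The arm

A 7-joint arm with a two-finger parallel gripper is mounted at the origin on the work surface. World frame = base frame: x ahead of the robot, y to its left, z up, the work surface at z = 0. Lengths are in m, angles in rad, forces in N, time in s.
With the tool pointing down it reaches from about 0.4 to 0.85 m from the base axis. Payload 10.4 kg.
Tool frame: the origin (TCP) lies midway between the tips of the shut fingers; the grasp point (between the pads) lies 19 mm behind it; z points along the fingers, y is the line along which they close (so a half turn about z gives the same grasp; the last joint's range is limited). The gripper opens to 87 mm and grips with 3 to 60 N. Pads are 19 mm wide; open, the fingers measure 117 mm over their backs; the gripper's body (75 mm by 190 mm) begins 51 mm behind the grasp point.
Start: joints at [1.082, 0.332, -0.065, 1.46, 0.022, 1.35, -0.088], TCP at [0.281, -0.558, 0.223] pointing down, gripper open.
Joint ranges: [-2.6, 2.6], [-0.5, 2.12], [-1.47, 1.34], [0.16, 2.42], [-1.27, 4.41], [0.06, 2.06], [-2.6, 2.6]. Speed limits (rad/s): [2.22, 2.22, 2.79, 2.79, 3.14, 3.14, 3.14].

### API

Orientations are given as a rotation vector (axis times angle).
In Python, from rig import sensors, viewer, hand_in gives the robot as it stands.
- The arm moves only by the tool jog_arm, never from a script. Its argument "increments" is a list of rows, each an object of numbers: "x", "y", "z": the shift along the tool's x, y, z in cm; "turn": the turn about the tool's z in rad; "claw": the gripper command: -1 is fully open, 1 is shut, values between are in proportion. A call has 1 to 12 rows; each row shifts and turns the commanded pose from where the row before left it, along the tool's axes as they then stand; what a row does not reach is not made up. A row lasts 1/8 s, in which the tool goes at most 62.5 mm and 10.7 degrees, less where a joint would pass 70% of its speed; a pose out of reach is approached as far as the arm can. A call with a gripper value outside its range is refused whole. The fingers move at their own pace and stop on an object; "grip_force" is the grip in N (left out, the last holds). Time passes only in rows, so rows that do not move let the fingers close. It gives the time, the measured TCP pose, the force, the opening and the grip force at its end, in the units of the state.
- sensors.get_state(): the state, without advancing time (a new reading comes with each control period).
- viewer.grab_frame(name): name is "side" or "top"; returns a dict with "color" (480x640x3 uint8, red, green, blue), "fx", "fy", "cx", "cy" (pixels), "k1" (the pictures are not rectified: a ray, as slopes to the right and down, at radius r is drawn at 1 + k1 r^2 times it, then the intrinsics apply), "position" and "attitude" of the camera in the world. Camera axes: x right, y down, z forward; pixel columns grow to the right and rows downward; lengths in m; the calibration is good to about 2 mm. A picture is of the moment at which its call begins. There is no depth.
- hand_in(): hands the job in; it is judged then, once.
The state is a dict: "time": time; "q": joint angles; "qvel": joint speeds; "joint_torque": joint torques, N m; "ee_pos": TCP position; "orientation": TCP orientation; "contact_force": force on the tool from outside, world axes, zero at the start; "moment": the same for the moment, N m; "opening": finger opening in m; "grip_force": force on a finger pad.
Only numpy, scipy, OpenCV 4.12 (cv2) and the standard library are available. Lean on these libraries where they do the work, as an engineer would, in place of code of your own. Each camera call takes 0.05 s, during which the arm holds its last target. There are 200 camera calls.

## Working session

There is one attempt and no reset: what is moved stays moved. The work goes in short steps, Python scripts to look and compute and a tool call to move; the robot and the scene stay as the last step left them, time stands still between calls to the robot, and variables do not carry over. Pictures are saved under pics/ and viewed, at most 10 in all, crops included, and the job is handed in when it is done.

Besides the shell and the picture viewer there is one more tool, called as a command line: name --argument value ..., lists and objects as JSON in quotes. jog_arm: Moves the arm, as the interface text tells. Its arguments: {"type":"object","properties":{"increments":{"type":"array"},"grip_force":{"type":"number"}},"required":["increments"]}

```bash
mkdir -p pics; ls; python3 - <<'E'
from rig import sensors, viewer
import cv2
print(sensors.get_state())
for n in("side","top"):
    f=viewer.grab_frame(n); cv2.imwrite(f"pics/{n}0.png",f["color"][:,:,::-1]); print({k:v for k,v in f.items() if k!="color"})
E
```

```text
pics
{'time': 0.0, 'q': array([ 1.08240376,  0.3328749 , -0.06472752,  1.46094144,  0.02159374,
        1.3499173 , -0.08848455]), 'qvel': array([-0.00017099,  0.00167215,  0.00066903, -0.00088783,  0.00074581,
       -0.00049151,  0.00220562]), 'joint_torque': array([ 3.23271670e-04, -6.23258328e+01,  2.51080852e-02, -3.89888227e+01,
       -6.12036162e-02,  3.98581952e-02,  1.19532228e-04]), 'ee_pos': array([ 0.28054011, -0.55805742,  0.22175207]), 'orientation': array([-3.05539802e+00, -7.24840543e-01,  6.04210758e-04]), 'contact_force': array([-0.58091156,  0.38843525, -0.28386346]), 'moment': array([-0.00061445, -0.02390271, -0.03374778]), 'grip_force': 0.0, 'opening': 0.08718474367671762}
{'fx': 506.1607044575218, 'fy': 506.1607044575218, 'cx': 324.2863391884664, 'cy': 246.61985737826438, 'k1': -0.020620552110028497, 'position': array([0.3805168 , 0.9501243 , 0.98006835]), 'attitude': array([-0.31160795,  2.79006995, -1.22360057])}
{'fx': 548.0301421754505, 'fy': 548.0301421754505, 'cx': 318.1467330729025, 'cy': 241.78752152794362, 'k1': -0.08807023923017786, 'position': array([0.39045369, 0.01971809, 1.3494346 ]), 'attitude': array([-2.16310166,  2.14611775, -0.18725539])}
```

View pics/top0.png

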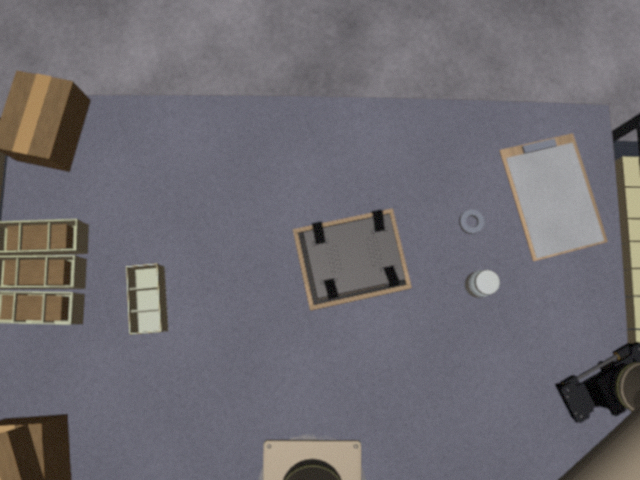

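View pics/side0.png

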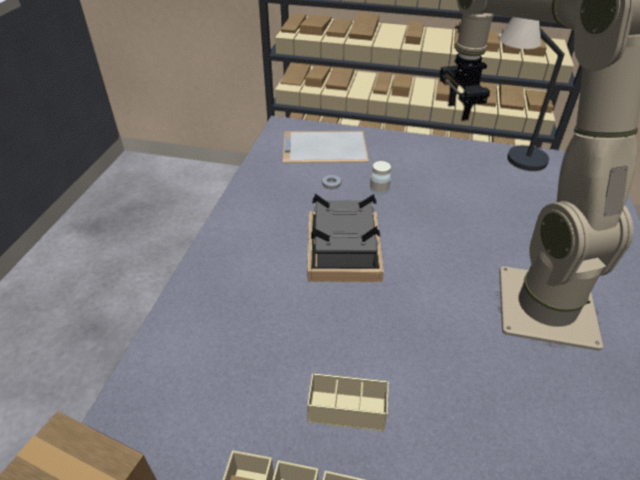

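The top view shows the tray with corners near (294,229), (392,209), (411,289) and (311,307). The four black clips are near (319,233), (378,221), (331,289) and (392,276). The jar is at (485,283), the bearing at (472,221) and the bin at (145,298). The side view shows all four clips raised.

```bash
cat > h.py <<'E'
import numpy as np, cv2
from scipy.spatial.transform import Rotation as R
from rig import sensors, viewer
def K(f): return np.array([[f["fx"],0,f["cx"]],[0,f["fy"],f["cy"]],[0,0,1]])
def D(f): return np.array([f["k1"],0,0,0,0.])
def plane(f,px,z):
    n=cv2.undistortPoints(np.float64(px).reshape(-1,1,2),K(f),D(f)).reshape(-1,2)
    d=R.from_rotvec(f["attitude"]).apply(np.c_[n,np.ones(len(n))])
    return f["position"]+d*((z-f["position"][2])/d[:,2])[:,None]
def proj(f,P):
    r=R.from_rotvec(f["attitude"]).inv(); 
    return cv2.projectPoints(np.float64(P),r.as_rotvec(),r.apply(-f["position"]),K(f),D(f))[0].reshape(-1,2)
E
python3 - <<'E'
from h import *
f=viewer.grab_frame("top"); c=f["color"]; hsv=cv2.cvtColor(c,cv2.COLOR_RGB2HSV)
m=((hsv[...,0]<22)&(hsv[...,1]>70)&(hsv[...,2]>70)).astype(np.uint8)
m[:, :270]=0; m[:,430:]=0; m[:190]=0; m[330:]=0
p=np.argwhere(m)[:,::-1]; 
P=plane(f,p,0.04)[:,:2]
r=cv2.minAreaRect((P*1000).astype(np.float32)); print(len(p),r)
big=cv2.resize(np.hstack([c[195:320,280:425],np.repeat(m[195:320,280:425,None]*255,3,2)]),None,fx=2.7,fy=2.7,interpolation=cv2.INTER_NEAREST)
cv2.imwrite("pics/mask.png",big[:,:,::-1])
# clips
b=(c.max(2)<40).astype(np.uint8); b[:, :285]=0; b[:,420:]=0; b[:200]=0; b[315:]=0
n,l,s,ce=cv2.connectedComponentsWithStats(b)
for i in range(1,n):
    if s[i,4]>20: print(s[i],ce[i],plane(f,ce[i],0.13)[0])
E
```

```text
1077 ((548.464111328125, -91.89508056640625), (197.33489990234375, 247.2453155517578), 12.612847328186035)
[373 211  11  20 158] [378.23417722 220.44303797] [ 0.62471376 -0.14531442  0.13      ]
[313 223  11  20 155] [318.28387097 232.6       ] [ 0.59528915 -0.00917415  0.13      ]
[385 267  15  20 168] [391.67261905 276.39285714] [ 0.49748795 -0.17430712  0.13      ]
[325 280  13  19 159] [330.95597484 289.03144654] [ 0.46830322 -0.03814081  0.13      ]
```

View pics/mask.png

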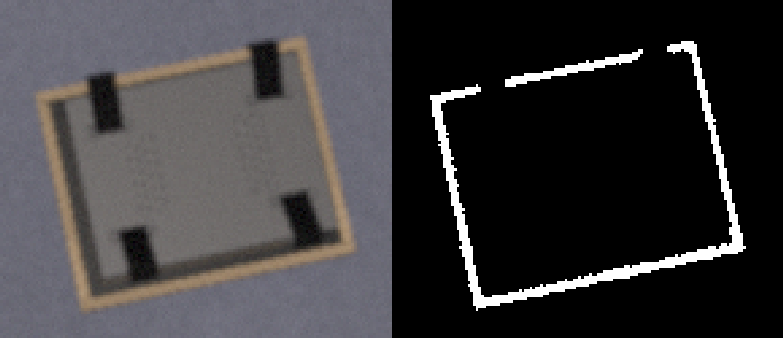

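```bash
cat >> h.py <<'E'
yaw=np.radians(12.613); T0=np.array([.5485,-.0919,0]); RT=R.from_euler("z",yaw)
def w(p): return T0+RT.apply(p)
def st():
    s=sensors.get_state(); p=RT.inv().apply(s["ee_pos"]-T0)*1000
    a=R.from_rotvec(s["orientation"]).as_matrix()
    print("t %.2f tray mm %s F %s open %.3f yawerr %.3f"%(s["time"],p.round(2),s["contact_force"].round(2),s["opening"],np.arctan2(a[1,0],a[0,0])-yaw)); return s,p,a
E
python3 - <<'E'
from h import *
s,p,a=st()
print("in tool axes now to tray middle z.14 (cm):",(a.T@(w([0,0,.14])-s["ee_pos"])*100).round(2))
f=viewer.grab_frame("side"); g=cv2.cvtColor(f["color"],cv2.COLOR_RGB2GRAY).astype(float); g=cv2.GaussianBlur(g,(0,0),0.8)
o=f["position"]
def edge(p, axis):  # ray onto vertical plane
    n=cv2.undistortPoints(np.float64(p).reshape(1,1,2),K(f),D(f)).reshape(2)
    d=RT.inv().apply(R.from_rotvec(f["attitude"]).apply([n[0],n[1],1])); oo=RT.inv().apply(o-T0)
    t=(.104-oo[1])/d[1]; return (oo+t*d)*1000
for x in range(-50,60,20):
    q=proj(f,[w([x/1000,.104,.114])])[0]; u=int(round(q[0])); v0=int(q[1])-8
    col=g[v0:v0+22,u]; k=np.argsort(np.diff(col))[:3]
    print(x,q.round(1),col.astype(int).tolist(),[ (v0+i+.5,edge((u,v0+i+.5),0).round(1).tolist()) for i in k])
cv2.imwrite("pics/crop.png",cv2.resize(f["color"][185:290,290:400],None,fx=5,fy=5,interpolation=cv2.INTER_CUBIC)[:,:,::-1])
E
```

```text
t 0.15 tray mm [-363.26 -396.49  221.95] F [ 0.03 -0.7   0.16] open 0.087 yawerr 0.246
in tool axes now to tray middle z.14 (cm): [ 44.88 -29.61   8.23]
-50 [365.2 243.9] [28, 21, 20, 21, 30, 51, 76, 95, 100, 100, 104, 109, 111, 110, 100, 80, 58, 41, 39, 51, 59, 60] [(np.float64(250.5), [-50.9, 104.0, 91.2]), (np.float64(249.5), [-50.7, 104.0, 94.7]), (np.float64(251.5), [-51.1, 104.0, 87.6])]
-30 [357.4 243.9] [109, 106, 101, 105, 110, 112, 112, 111, 111, 110, 110, 112, 112, 110, 100, 79, 57, 40, 38, 50, 58, 60] [(np.float64(250.5), [-30.3, 104.0, 91.0]), (np.float64(249.5), [-30.1, 104.0, 94.5]), (np.float64(251.5), [-30.5, 104.0, 87.5])]
-10 [349.5 243.9] [109, 108, 102, 103, 108, 110, 111, 112, 112, 111, 111, 111, 111, 109, 99, 78, 57, 42, 40, 50, 58, 60] [(np.float64(249.5), [-9.6, 104.0, 94.4]), (np.float64(250.5), [-9.7, 104.0, 90.9]), (np.float64(251.5), [-9.9, 104.0, 87.3])]
10 [341.6 243.8] [113, 113, 108, 107, 110, 111, 111, 111, 111, 111, 111, 112, 112, 108, 97, 77, 56, 43, 42, 52, 58, 60] [(np.float64(249.5), [8.4, 104.0, 94.2]), (np.float64(250.5), [8.3, 104.0, 90.7]), (np.float64(251.5), [8.2, 104.0, 87.2])]
30 [333.8 243.8] [112, 111, 106, 107, 110, 111, 110, 110, 110, 111, 111, 111, 111, 108, 97, 77, 57, 42, 42, 52, 59, 60] [(np.float64(250.5), [28.8, 104.0, 90.6]), (np.float64(249.5), [28.9, 104.0, 94.1]), (np.float64(251.5), [28.8, 104.0, 87.0])]
50 [325.9 243.7] [39, 27, 24, 23, 27, 46, 75, 94, 96, 95, 102, 108, 110, 107, 97, 78, 58, 42, 41, 51, 59, 61] [(np.float64(250.5), [49.4, 104.0, 90.4]), (np.float64(249.5), [49.5, 104.0, 93.9]), (np.float64(251.5), [49.4, 104.0, 86.9])]
```

View pics/crop.png

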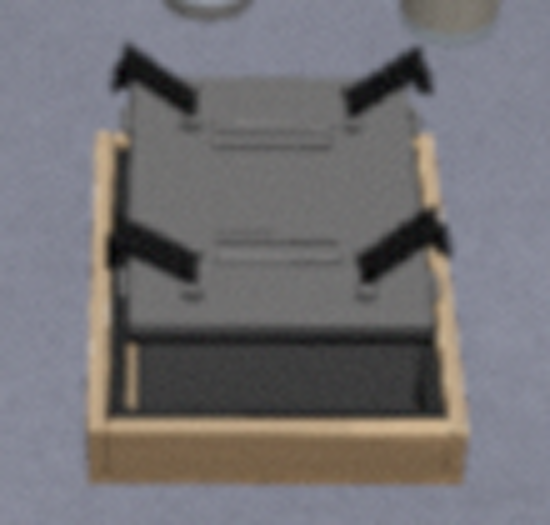

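The crop shows all four clips raised at about 0.5 to 0.8 rad. The lid's front edge is near row 249.5, which puts the lid top at about 95 to 100 mm, close to fully settled.

jog_arm --increments '[{"x":4.5,"y":-2.96,"claw":1},{"x":4.5,"y":-2.96,"claw":1},{"x":4.5,"y":-2.96,"claw":1},{"x":4.5,"y":-2.96,"claw":1},{"x":4.5,"y":-2.96,"claw":1},{"x":4.5,"y":-2.96,"claw":1},{"x":4.5,"y":-2.96,"claw":1},{"x":4.5,"y":-2.96,"claw":1},{"x":4.5,"y":-2.96,"claw":1},{"x":4.4,"y":-2.96,"claw":1},{"turn":0.123,"z":2,"claw":1},{"turn":0.123,"z":2,"claw":1}]' --grip_force 5

```text
$.increments[0]: bad value
```

```bash
python3 -c "
from h import *
st()"
```

```text
t 0.20 tray mm [-363.27 -396.57  222.08] F [-0.03 -0.85  0.19] open 0.087 yawerr 0.246
```

jog_arm --increments '[{"x":4.5,"y":-2.96,"z":0,"turn":0,"claw":1},{"x":4.5,"y":-2.96,"z":0,"turn":0,"claw":1},{"x":4.5,"y":-2.96,"z":0,"turn":0,"claw":1},{"x":4.5,"y":-2.96,"z":0,"turn":0,"claw":1},{"x":4.5,"y":-2.96,"z":0,"turn":0,"claw":1},{"x":4.5,"y":-2.96,"z":0,"turn":0,"claw":1},{"x":4.5,"y":-2.96,"z":0,"turn":0,"claw":1},{"x":4.5,"y":-2.96,"z":0,"turn":0,"claw":1},{"x":4.5,"y":-2.96,"z":0,"turn":0,"claw":1},{"x":4.4,"y":-2.96,"z":0,"turn":0,"claw":1},{"x":0,"y":0,"z":2,"turn":0.123,"claw":1},{"x":0,"y":0,"z":2,"turn":0.123,"claw":1}]' --grip_force 5

```text
time: 1.7
ee_pos: [0.5492, -0.0915, 0.1819]
orientation: [-3.123, -0.341, -0.0]
contact_force: [-0.1, -0.4, -0.3]
opening: 0.0006
grip_force: 0.0
```

```bash
python3 -c "
from h import *
st()"
```

```text
t 1.70 tray mm [  0.74   0.21 181.88] F [-0.14 -0.37 -0.29] open 0.001 yawerr -0.003
```

jog_arm --increments '[{"x":0,"y":0,"z":3,"turn":0,"claw":1},{"x":0,"y":0,"z":2.5,"turn":0,"claw":1},{"x":0,"y":0,"z":1.0,"turn":0,"claw":1},{"x":0,"y":0,"z":0.5,"turn":0,"claw":1},{"x":0,"y":0,"z":0.3,"turn":0,"claw":1},{"x":0,"y":0,"z":0.2,"turn":0,"claw":1},{"x":0,"y":0,"z":0,"turn":0,"claw":1}]'

```text
time: 2.58
ee_pos: [0.5491, -0.0923, 0.1079]
orientation: [3.122, 0.344, 0.001]
contact_force: [-0.2, 0.1, -1.2]
opening: 0.0005
grip_force: 0.0
```

jog_arm --increments '[{"x":0,"y":0,"z":0.1,"turn":0,"claw":1},{"x":0,"y":0,"z":0.0,"turn":0,"claw":1}]'

```text
time: 2.82
ee_pos: [0.549, -0.0923, 0.1066]
orientation: [3.122, 0.345, 0.0]
contact_force: [0.3, -1.0, 0.5]
opening: 0.0002
grip_force: 0.0
```

jog_arm --increments '[{"x":0,"y":0,"z":0.1,"turn":0,"claw":1},{"x":0,"y":0,"z":0.1,"turn":0,"claw":1},{"x":0,"y":0,"z":0,"turn":0,"claw":1}]'

```text
time: 3.2
ee_pos: [0.5489, -0.0923, 0.1044]
orientation: [3.123, 0.345, -0.0]
contact_force: [-0.4, -0.1, -0.5]
opening: 0.0005
grip_force: 0.0
```

jog_arm --increments '[{"x":0,"y":0,"z":0.1,"turn":0,"claw":1},{"x":0,"y":0,"z":0,"turn":0,"claw":1}]'

```text
time: 3.45
ee_pos: [0.5489, -0.0923, 0.1035]
orientation: [3.123, 0.345, -0.0]
contact_force: [0.1, 0.2, -0.3]
opening: 0.0005
grip_force: 0.0
```

jog_arm --increments '[{"x":0,"y":0,"z":0.1,"turn":0,"claw":1},{"x":0,"y":0,"z":0,"turn":0,"claw":1}]'

```text
time: 3.7
ee_pos: [0.5489, -0.0923, 0.1025]
orientation: [3.123, 0.345, -0.0]
contact_force: [-0.5, -0.5, -0.1]
opening: 0.0007
grip_force: 0.0
```

jog_arm --increments '[{"x":0,"y":0,"z":0.1,"turn":0,"claw":1},{"x":0,"y":0,"z":0,"turn":0,"claw":1}]'

```text
time: 3.95
ee_pos: [0.5489, -0.0923, 0.1015]
orientation: [3.123, 0.344, -0.0]
contact_force: [-0.1, 0.8, -0.5]
opening: 0.0001
grip_force: 0.0
```

jog_arm --increments '[{"x":0,"y":0,"z":0.1,"turn":0,"claw":1},{"x":0,"y":0,"z":0,"turn":0,"claw":1}]'

```text
time: 4.2
ee_pos: [0.5489, -0.0923, 0.1005]
orientation: [3.123, 0.345, -0.0]
contact_force: [0.3, 0.4, -0.1]
opening: 0.0006
grip_force: 0.0
```

jog_arm --increments '[{"x":0,"y":0,"z":0.1,"turn":0,"claw":1},{"x":0,"y":0,"z":0,"turn":0,"claw":1}]'

```text
time: 4.45
ee_pos: [0.549, -0.0923, 0.0995]
orientation: [3.123, 0.345, 0.0]
contact_force: [-0.5, 0.2, 0.2]
opening: 0.0005
grip_force: 0.0
```

jog_arm --increments '[{"x":0,"y":0,"z":0.1,"turn":0,"claw":1},{"x":0,"y":0,"z":0,"turn":0,"claw":1}]'

```text
time: 4.7
ee_pos: [0.549, -0.0923, 0.0991]
orientation: [3.122, 0.344, 0.0]
contact_force: [-2.2, -0.6, 6.3]
opening: 0.0004
grip_force: 2.9
```

jog_arm --increments '[{"x":0,"y":0,"z":-3,"turn":0,"claw":1},{"x":0,"y":0,"z":-5,"turn":0,"claw":1},{"x":-2.8,"y":-3.5,"z":0,"turn":0,"claw":1},{"x":-2.95,"y":-3.55,"z":0,"turn":0,"claw":1},{"x":0,"y":0,"z":2,"turn":0,"claw":1},{"x":0,"y":0,"z":0.7,"turn":0,"claw":1},{"x":0,"y":0,"z":0,"turn":0,"claw":1}]'

```text
time: 5.58
ee_pos: [0.4775, -0.0363, 0.1512]
orientation: [-3.122, -0.344, 0.001]
contact_force: [0.1, 0.4, -0.1]
opening: 0.0006
grip_force: 0.0
```

```bash
python3 - <<'E'
from h import *
st()
f=viewer.grab_frame("side")
cv2.imwrite("pics/c2.png",cv2.resize(f["color"][150:270,280:420],None,fx=5,fy=5,interpolation=cv2.INTER_CUBIC)[:,:,::-1])
E
```

```text
t 5.58 tray mm [-57.18  69.79 151.24] F [ 0.11  0.42 -0.07] open 0.001 yawerr -0.001
```

View pics/c2.png

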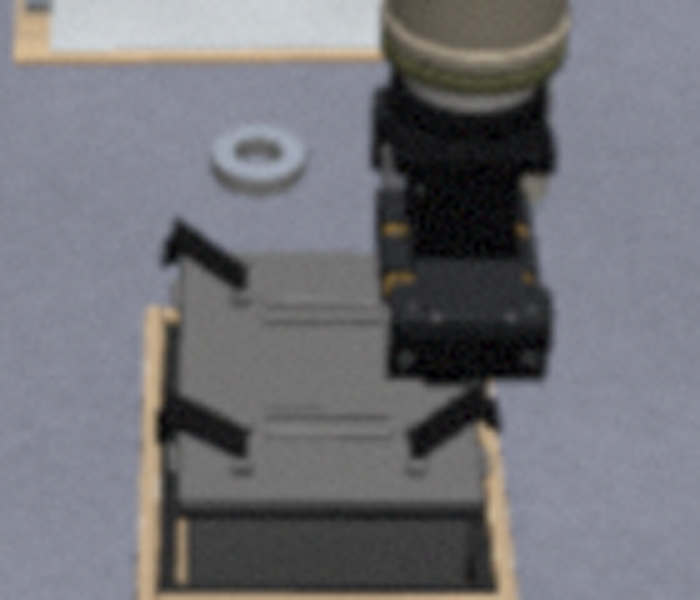

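The picture shows the hand above the near-left clip at crop pixel (455,420), with its body well clear of the other clips.

jog_arm --increments '[{"x":-0.4,"y":0,"z":0.58,"turn":0,"claw":1},{"x":-0.4,"y":0,"z":0.58,"turn":0,"claw":1},{"x":-0.4,"y":0,"z":0.58,"turn":0,"claw":1},{"x":-0.4,"y":0,"z":0.58,"turn":0,"claw":1},{"x":-0.4,"y":0,"z":0.58,"turn":0,"claw":1},{"x":-0.4,"y":0,"z":0.58,"turn":0,"claw":1},{"x":0,"y":0,"z":0,"turn":0,"claw":1}]'

```text
time: 6.5
ee_pos: [0.4534, -0.0414, 0.1163]
orientation: [-3.123, -0.344, 0.001]
contact_force: [-0.0, -0.5, -0.3]
opening: 0.0007
grip_force: 0.0
```

jog_arm --increments '[{"x":0,"y":0,"z":0.1,"turn":0,"claw":1},{"x":0,"y":0,"z":0.1,"turn":0,"claw":1},{"x":0,"y":0,"z":0,"turn":0,"claw":1}]'

```text
time: 6.88
ee_pos: [0.4541, -0.0412, 0.1147]
orientation: [3.123, 0.345, 0.0]
contact_force: [0.1, -0.1, -0.8]
opening: 0.0007
grip_force: 0.1
```

jog_arm --increments '[{"x":0,"y":0,"z":0.1,"turn":0,"claw":1},{"x":0,"y":0,"z":0.1,"turn":0,"claw":1},{"x":0,"y":0,"z":0,"turn":0,"claw":1}]'

```text
time: 7.25
ee_pos: [0.454, -0.0413, 0.1128]
orientation: [3.123, 0.345, -0.0]
contact_force: [-1.3, -0.3, 2.2]
opening: 0.0002
grip_force: 1.3
```

jog_arm --increments '[{"x":0,"y":0,"z":0.1,"turn":0,"claw":1},{"x":0,"y":0,"z":0,"turn":0,"claw":1}]'

```text
time: 7.5
ee_pos: [0.4539, -0.0413, 0.112]
orientation: [3.122, 0.345, -0.0]
contact_force: [-3.1, -0.2, 6.8]
opening: 0.0006
grip_force: 2.9
```

jog_arm --increments '[{"x":0,"y":0,"z":0.1,"turn":0,"claw":1},{"x":0,"y":0,"z":0,"turn":0,"claw":1}]'

```text
time: 7.75
ee_pos: [0.4538, -0.0414, 0.111]
orientation: [3.122, 0.344, -0.001]
contact_force: [-4.2, -0.2, 8.3]
opening: 0.0006
grip_force: 3.7
```

jog_arm --increments '[{"x":0,"y":0,"z":0.07,"turn":0,"claw":1},{"x":0,"y":0,"z":0,"turn":0,"claw":1}]'

```text
time: 8.0
ee_pos: [0.4537, -0.0414, 0.1104]
orientation: [3.122, 0.344, -0.001]
contact_force: [-5.5, 0.7, 10.7]
opening: 0.0004
grip_force: 4.5
```

jog_arm --increments '[{"x":0,"y":0,"z":0.1,"turn":0,"claw":1},{"x":0,"y":0,"z":0,"turn":0,"claw":1}]'

```text
time: 8.25
ee_pos: [0.4536, -0.0414, 0.1092]
orientation: [3.122, 0.344, -0.002]
contact_force: [-3.9, -0.2, 7.7]
opening: 0.0006
grip_force: 3.5
```

Past the peak.

jog_arm --increments '[{"x":0,"y":0,"z":0.1,"turn":0,"claw":1},{"x":0,"y":0,"z":0,"turn":0,"claw":1}]'

```text
time: 8.5
ee_pos: [0.454, -0.0413, 0.1079]
orientation: [3.123, 0.344, 0.0]
contact_force: [-0.1, 0.3, 0.4]
opening: 0.0007
grip_force: 0.2
```

jog_arm --increments '[{"x":0,"y":0,"z":-3,"turn":0,"claw":1},{"x":0,"y":0,"z":-4.2,"turn":0,"claw":1},{"x":3.45,"y":3.5,"z":0,"turn":0,"claw":1},{"x":3.45,"y":3.5,"z":0,"turn":0,"claw":1},{"x":3.45,"y":3.5,"z":0,"turn":0,"claw":1},{"x":3.45,"y":3.5,"z":0,"turn":0,"claw":1},{"x":0,"y":0,"z":2,"turn":0,"claw":1},{"x":0,"y":0,"z":0.9,"turn":0,"claw":1},{"x":0,"y":0,"z":0,"turn":0,"claw":1}]'

```text
time: 9.62
ee_pos: [0.6182, -0.1469, 0.1503]
orientation: [-3.122, -0.346, 0.002]
contact_force: [-0.2, 0.2, 0.2]
opening: 0.0003
grip_force: 0.0
```

```bash
python3 - <<'E'
from h import *
st()
f=viewer.grab_frame("side")
cv2.imwrite("pics/c3.png",cv2.resize(f["color"][150:270,280:420],None,fx=5,fy=5,interpolation=cv2.INTER_CUBIC)[:,:,::-1])
E
```

```text
t 9.62 tray mm [ 56.05 -68.92 150.34] F [-0.16  0.23  0.24] open 0.000 yawerr 0.001
```

View pics/c3.png

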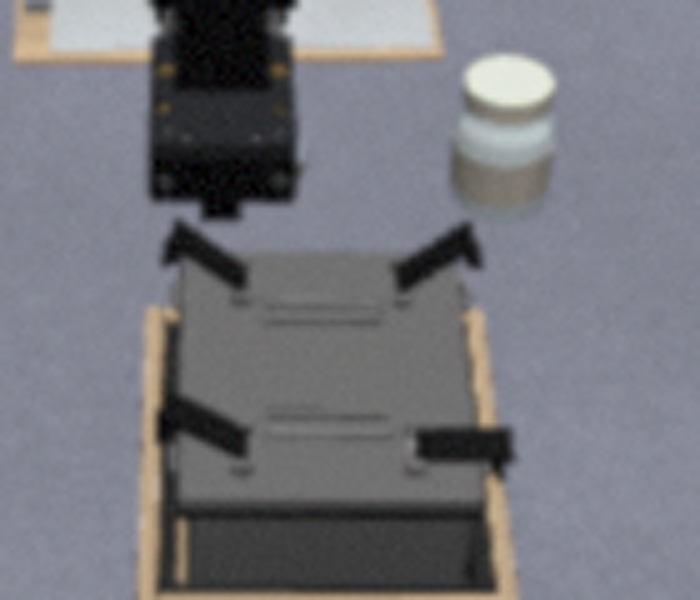

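The near-left clip lies flat at (465,445); the other three still stand, and the hand is over the far-right one.

jog_arm --increments '[{"x":0.4,"y":0.1,"z":0.56,"turn":0,"claw":1},{"x":0.4,"y":0,"z":0.56,"turn":0,"claw":1},{"x":0.4,"y":0,"z":0.56,"turn":0,"claw":1},{"x":0.4,"y":0,"z":0.56,"turn":0,"claw":1},{"x":0.45,"y":0,"z":0.56,"turn":0,"claw":1},{"x":0.4,"y":0,"z":0.56,"turn":0,"claw":1},{"x":0,"y":0,"z":0.1,"turn":0,"claw":1},{"x":0,"y":0,"z":0.1,"turn":0,"claw":1},{"x":0,"y":0,"z":0,"turn":0,"claw":1}]'

```text
time: 10.8
ee_pos: [0.6434, -0.1435, 0.1156]
orientation: [3.122, 0.345, 0.0]
contact_force: [-0.7, 0.1, -0.5]
opening: 0.0002
grip_force: 0.0
```

jog_arm --increments '[{"x":0,"y":0,"z":0.1,"turn":0,"claw":1},{"x":0,"y":0,"z":0.1,"turn":0,"claw":1},{"x":0,"y":0,"z":0,"turn":0,"claw":1}]'

```text
time: 11.18
ee_pos: [0.6435, -0.1435, 0.1136]
orientation: [3.122, 0.344, 0.001]
contact_force: [0.2, 0.7, 0.6]
opening: 0.0
grip_force: 0.5
```

jog_arm --increments '[{"x":0,"y":0,"z":0.1,"turn":0,"claw":1},{"x":0,"y":0,"z":0,"turn":0,"claw":1}]'

```text
time: 11.42
ee_pos: [0.6437, -0.1435, 0.1128]
orientation: [3.122, 0.345, 0.001]
contact_force: [1.0, -0.0, 4.1]
opening: 0.0005
grip_force: 1.8
```

jog_arm --increments '[{"x":0,"y":0,"z":0.1,"turn":0,"claw":1},{"x":0,"y":0,"z":0,"turn":0,"claw":1}]'

```text
time: 11.68
ee_pos: [0.6439, -0.1435, 0.1121]
orientation: [3.122, 0.344, 0.002]
contact_force: [0.5, -0.5, 6.2]
opening: 0.0005
grip_force: 2.8
```

jog_arm --increments '[{"x":0,"y":0,"z":0.07,"turn":0,"claw":1},{"x":0,"y":0,"z":0,"turn":0,"claw":1}]'

```text
time: 11.92
ee_pos: [0.644, -0.1435, 0.1116]
orientation: [3.122, 0.345, 0.002]
contact_force: [0.2, 0.4, 7.1]
opening: 0.0009
grip_force: 3.5
```

jog_arm --increments '[{"x":0,"y":0,"z":0.1,"turn":0,"claw":1},{"x":0,"y":0,"z":0,"turn":0,"claw":1}]'

```text
time: 12.18
ee_pos: [0.6441, -0.1435, 0.1107]
orientation: [3.122, 0.344, 0.003]
contact_force: [0.8, -0.3, 6.7]
opening: 0.0004
grip_force: 3.2
```

jog_arm --increments '[{"x":0,"y":0,"z":0.07,"turn":0,"claw":1},{"x":0,"y":0,"z":0,"turn":0,"claw":1}]'

```text
time: 12.42
ee_pos: [0.6442, -0.1434, 0.1101]
orientation: [3.122, 0.345, 0.003]
contact_force: [2.0, 0.7, 6.3]
opening: 0.0004
grip_force: 3.4
```

jog_arm --increments '[{"x":0,"y":0,"z":0.1,"turn":0,"claw":1},{"x":0,"y":0,"z":0,"turn":0,"claw":1}]'

```text
time: 12.68
ee_pos: [0.6443, -0.1433, 0.1088]
orientation: [3.122, 0.345, 0.004]
contact_force: [3.0, 0.0, 4.7]
opening: 0.0002
grip_force: 2.2
```

jog_arm --increments '[{"x":0,"y":0,"z":0.07,"turn":0,"claw":1},{"x":0,"y":0,"z":0,"turn":0,"claw":1}]'

```text
time: 12.92
ee_pos: [0.6432, -0.1434, 0.1071]
orientation: [-3.123, -0.345, 0.001]
contact_force: [2.5, 0.5, 3.7]
opening: 0.0005
grip_force: 1.5
```

jog_arm --increments '[{"x":0,"y":0,"z":-3,"turn":0,"claw":1},{"x":0,"y":0,"z":-4.2,"turn":0,"claw":1},{"x":-0.8,"y":-4.7,"z":0,"turn":0,"claw":1},{"x":-0.8,"y":-4.7,"z":0,"turn":0,"claw":1},{"x":-0.8,"y":-4.7,"z":0,"turn":0,"claw":1},{"x":0,"y":0,"z":2,"turn":0,"claw":1},{"x":0,"y":0,"z":0.8,"turn":0,"claw":1},{"x":0,"y":0,"z":0,"turn":0,"claw":1}]'

```text
time: 13.92
ee_pos: [0.5886, -0.012, 0.1504]
orientation: [3.123, 0.343, -0.004]
contact_force: [0.8, -0.6, -0.0]
opening: 0.0003
grip_force: 0.0
```

```bash
python3 - <<'E'
from h import *
st()
f=viewer.grab_frame("side")
cv2.imwrite("pics/c4.png",cv2.resize(f["color"][150:270,280:420],None,fx=5,fy=5,interpolation=cv2.INTER_CUBIC)[:,:,::-1])
E
```

```text
t 13.93 tray mm [ 56.54  69.19 150.37] F [ 0.84 -0.63 -0.04] open 0.000 yawerr -0.002
```

View pics/c4.png

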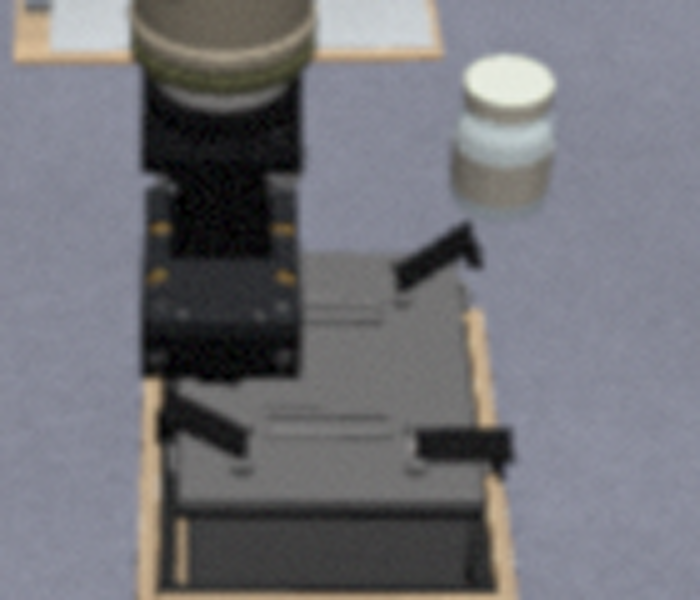

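The hand is over the far-left clip, hiding the far-right one. That one's pad was at 107.1 mm under 3.7 N after the jump, so it is flat.

jog_arm --increments '[{"x":0.4,"y":0,"z":0.56,"turn":0,"claw":1},{"x":0.4,"y":0,"z":0.56,"turn":0,"claw":1},{"x":0.4,"y":0,"z":0.56,"turn":0,"claw":1},{"x":0.4,"y":0,"z":0.56,"turn":0,"claw":1},{"x":0.4,"y":0,"z":0.56,"turn":0,"claw":1},{"x":0.4,"y":0,"z":0.56,"turn":0,"claw":1},{"x":0,"y":0,"z":0.1,"turn":0,"claw":1},{"x":0,"y":0,"z":0.1,"turn":0,"claw":1},{"x":0,"y":0,"z":0,"turn":0,"claw":1}]'

```text
time: 15.1
ee_pos: [0.6126, -0.0059, 0.1159]
orientation: [3.122, 0.345, 0.0]
contact_force: [0.3, 0.9, 0.5]
opening: 0.0004
grip_force: 0.0
```

jog_arm --increments '[{"x":0,"y":0,"z":0.1,"turn":0,"claw":1},{"x":0,"y":0,"z":0.1,"turn":0,"claw":1},{"x":0,"y":0,"z":0,"turn":0,"claw":1}]'

```text
time: 15.48
ee_pos: [0.6127, -0.0059, 0.1138]
orientation: [3.123, 0.344, 0.0]
contact_force: [0.6, -0.0, 0.9]
opening: 0.0005
grip_force: 0.3
```

jog_arm --increments '[{"x":0,"y":0,"z":0.1,"turn":0,"claw":1},{"x":0,"y":0,"z":0,"turn":0,"claw":1}]'

```text
time: 15.72
ee_pos: [0.6128, -0.0058, 0.113]
orientation: [3.123, 0.344, 0.001]
contact_force: [-0.1, -0.4, 3.0]
opening: 0.0005
grip_force: 1.5
```

jog_arm --increments '[{"x":0,"y":0,"z":0.1,"turn":0,"claw":1},{"x":0,"y":0,"z":0,"turn":0,"claw":1}]'

```text
time: 15.98
ee_pos: [0.613, -0.0057, 0.1122]
orientation: [3.123, 0.345, 0.002]
contact_force: [0.2, 0.2, 5.7]
opening: 0.0002
grip_force: 2.7
```

jog_arm --increments '[{"x":0,"y":0,"z":0.1,"turn":0,"claw":1},{"x":0,"y":0,"z":0,"turn":0,"claw":1}]'

```text
time: 16.23
ee_pos: [0.6132, -0.0058, 0.1115]
orientation: [3.122, 0.345, 0.002]
contact_force: [0.1, -0.8, 6.0]
opening: 0.0008
grip_force: 3.6
```

jog_arm --increments '[{"x":0,"y":0,"z":0.1,"turn":0,"claw":1},{"x":0,"y":0,"z":0,"turn":0,"claw":1}]'

```text
time: 16.48
ee_pos: [0.6133, -0.0057, 0.1105]
orientation: [3.122, 0.345, 0.003]
contact_force: [-0.4, 0.9, 6.3]
opening: 0.0005
grip_force: 3.1
```

jog_arm --increments '[{"x":0,"y":0,"z":0.07,"turn":0,"claw":1},{"x":0,"y":0,"z":0,"turn":0,"claw":1}]'

```text
time: 16.73
ee_pos: [0.6135, -0.0057, 0.11]
orientation: [3.122, 0.345, 0.003]
contact_force: [0.2, -0.1, 5.6]
opening: 0.0004
grip_force: 3.3
```

jog_arm --increments '[{"x":0,"y":0,"z":0.1,"turn":0,"claw":1},{"x":0,"y":0,"z":0,"turn":0,"claw":1}]'

```text
time: 16.98
ee_pos: [0.6135, -0.0057, 0.1087]
orientation: [3.123, 0.345, 0.003]
contact_force: [3.7, -0.0, 4.3]
opening: 0.0006
grip_force: 2.0
```

jog_arm --increments '[{"x":0,"y":0,"z":0.07,"turn":0,"claw":1},{"x":0,"y":0,"z":0,"turn":0,"claw":1}]'

```text
time: 17.23
ee_pos: [0.6124, -0.0059, 0.107]
orientation: [3.123, 0.345, -0.001]
contact_force: [2.0, -0.4, 2.1]
opening: 0.0004
grip_force: 1.3
```

jog_arm --increments '[{"x":0,"y":0,"z":-3,"turn":0,"claw":1},{"x":0,"y":0,"z":-4.2,"turn":0,"claw":1},{"x":-3.45,"y":3.5,"z":0,"turn":0,"claw":1},{"x":-3.45,"y":3.5,"z":0,"turn":0,"claw":1},{"x":-3.45,"y":3.5,"z":0,"turn":0,"claw":1},{"x":-3.45,"y":3.5,"z":0,"turn":0,"claw":1},{"x":0,"y":0,"z":2,"turn":0,"claw":1},{"x":0,"y":0,"z":0.8,"turn":0,"claw":1},{"x":0,"y":0,"z":0,"turn":0,"claw":1}]'

```text
time: 18.35
ee_pos: [0.5081, -0.1716, 0.1506]
orientation: [-3.121, -0.346, 0.003]
contact_force: [0.5, -0.4, 0.5]
opening: 0.0001
grip_force: 0.0
```

```bash
python3 - <<'E'
from h import *
st()
f=viewer.grab_frame("side")
cv2.imwrite("pics/c5.png",cv2.resize(f["color"][150:270,280:420],None,fx=5,fy=5,interpolation=cv2.INTER_CUBIC)[:,:,::-1])
E
```

```text
t 18.35 tray mm [-56.86 -68.98 150.58] F [ 0.45 -0.38  0.5 ] open 0.000 yawerr 0.001
```

View pics/c5.png

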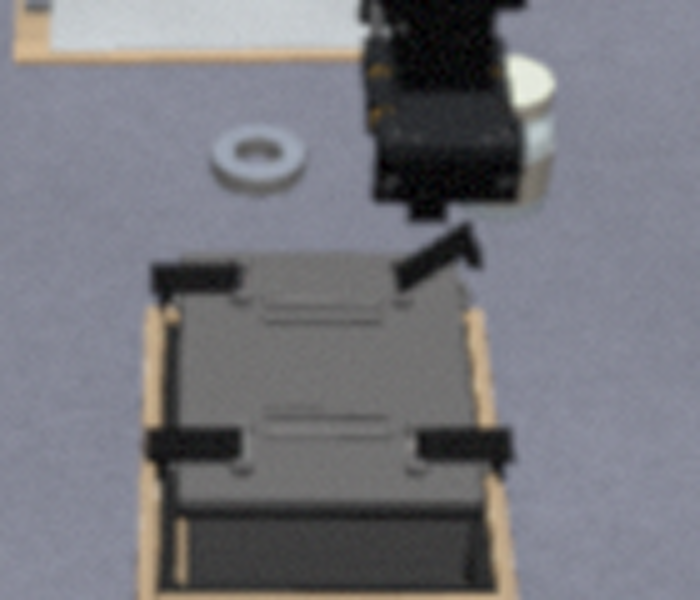

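Three clips are flat at (195,278), (195,445) and (465,445); near-right still stands at (440,258) under the hand.

jog_arm --increments '[{"x":-0.4,"y":0.1,"z":0.57,"turn":0,"claw":1},{"x":-0.4,"y":0,"z":0.57,"turn":0,"claw":1},{"x":-0.4,"y":0,"z":0.57,"turn":0,"claw":1},{"x":-0.4,"y":0,"z":0.57,"turn":0,"claw":1},{"x":-0.4,"y":0,"z":0.57,"turn":0,"claw":1},{"x":-0.4,"y":0,"z":0.57,"turn":0,"claw":1},{"x":0,"y":0,"z":0.1,"turn":0,"claw":1},{"x":0,"y":0,"z":0.1,"turn":0,"claw":1},{"x":0,"y":0,"z":0,"turn":0,"claw":1}]'

```text
time: 19.52
ee_pos: [0.4854, -0.1787, 0.1152]
orientation: [3.123, 0.345, 0.0]
contact_force: [-0.7, -0.5, -0.2]
opening: 0.0008
grip_force: 0.1
```

jog_arm --increments '[{"x":0,"y":0,"z":0.1,"turn":0,"claw":1},{"x":0,"y":0,"z":0.1,"turn":0,"claw":1},{"x":0,"y":0,"z":0,"turn":0,"claw":1}]'

```text
time: 19.9
ee_pos: [0.4853, -0.1788, 0.1132]
orientation: [3.122, 0.345, 0.0]
contact_force: [-0.8, -0.7, 1.8]
opening: 0.0007
grip_force: 0.6
```

jog_arm --increments '[{"x":0,"y":0,"z":0.1,"turn":0,"claw":1},{"x":0,"y":0,"z":0,"turn":0,"claw":1}]'

```text
time: 20.15
ee_pos: [0.4853, -0.1789, 0.1124]
orientation: [3.122, 0.344, 0.0]
contact_force: [-2.8, 0.1, 5.4]
opening: 0.0005
grip_force: 2.2
```

jog_arm --increments '[{"x":0,"y":0,"z":0.1,"turn":0,"claw":1},{"x":0,"y":0,"z":0,"turn":0,"claw":1}]'

```text
time: 20.4
ee_pos: [0.4852, -0.1789, 0.1115]
orientation: [3.122, 0.344, -0.0]
contact_force: [-3.9, -0.5, 7.8]
opening: 0.0006
grip_force: 3.6
```

jog_arm --increments '[{"x":0,"y":0,"z":0.07,"turn":0,"claw":1},{"x":0,"y":0,"z":0,"turn":0,"claw":1}]'

```text
time: 20.65
ee_pos: [0.4851, -0.179, 0.1109]
orientation: [3.122, 0.344, -0.001]
contact_force: [-4.6, 0.1, 9.2]
opening: 0.0006
grip_force: 3.9
```

jog_arm --increments '[{"x":0,"y":0,"z":0.1,"turn":0,"claw":1},{"x":0,"y":0,"z":0,"turn":0,"claw":1}]'

```text
time: 20.9
ee_pos: [0.4848, -0.179, 0.1097]
orientation: [3.122, 0.344, -0.001]
contact_force: [-4.6, -0.7, 7.5]
opening: 0.0003
grip_force: 3.5
```

jog_arm --increments '[{"x":0,"y":0,"z":0.07,"turn":0,"claw":1},{"x":0,"y":0,"z":0,"turn":0,"claw":1}]'

```text
time: 21.15
ee_pos: [0.4849, -0.179, 0.1089]
orientation: [3.122, 0.344, -0.001]
contact_force: [-3.0, -0.8, 4.7]
opening: 0.0001
grip_force: 2.5
```

jog_arm --increments '[{"x":0,"y":0,"z":0.09,"turn":0,"claw":1},{"x":0,"y":0,"z":0,"turn":0,"claw":1}]'

```text
time: 21.4
ee_pos: [0.4852, -0.1789, 0.1077]
orientation: [3.123, 0.344, -0.0]
contact_force: [-0.4, -1.2, 1.9]
opening: 0.0007
grip_force: 0.8
```

jog_arm --increments '[{"x":0,"y":0,"z":-3,"turn":0,"claw":1},{"x":0,"y":0,"z":-5,"turn":0,"claw":1},{"x":0,"y":0,"z":-5,"turn":0,"claw":1},{"x":0,"y":4,"z":-3,"turn":0,"claw":1},{"x":0,"y":4,"z":0,"turn":0,"claw":1},{"x":0,"y":4,"z":0,"turn":0,"claw":1},{"x":0,"y":0,"z":0,"turn":0,"claw":1},{"x":0,"y":0,"z":0,"turn":0,"claw":1}]'

```text
time: 22.4
ee_pos: [0.5117, -0.295, 0.2675]
orientation: [-3.122, -0.346, -0.0]
contact_force: [1.0, 1.7, -0.3]
opening: 0.0006
grip_force: 0.0
```

```bash
python3 - <<'E'
from h import *
st()
f=viewer.grab_frame("side")
cv2.imwrite("pics/c6.png",cv2.resize(f["color"][150:270,280:420],None,fx=5,fy=5,interpolation=cv2.INTER_CUBIC)[:,:,::-1])
E
```

```text
t 22.40 tray mm [ -80.27 -190.18  267.46] F [ 0.95  1.68 -0.29] open 0.001 yawerr 0.000
```

View pics/c6.png

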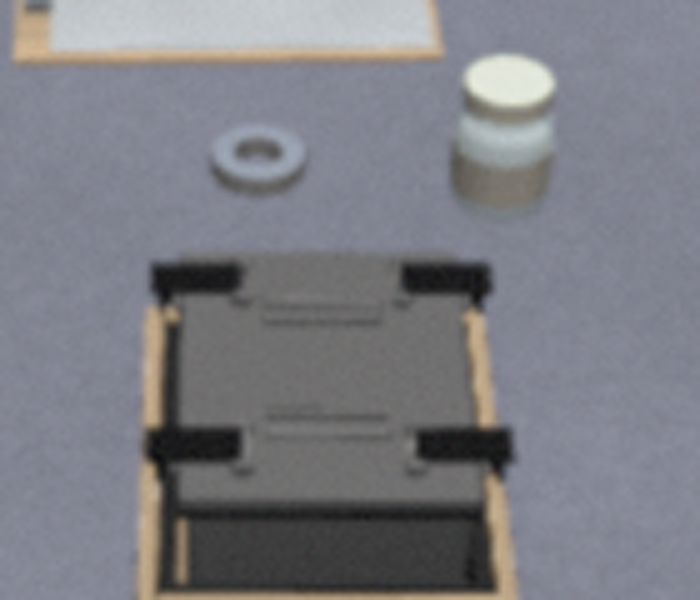

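All four clips lie flat: (195,278), (445,278), (195,445) and (465,445). The jar and bearing are where they were, and the hand is away from the case.

```bash
python3 -c "
from rig import hand_in
print(hand_in())"
```

```text
the job is handed in; nothing more can be done
None
```

All four clips are snapped flat in the order near-left, far-right, far-left, near-right; the highest force read was about 12 N, the hand is clear of the case, and the job is handed in (no verdict came back).

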